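Prop the drying cabinet's door ajar on its stay bar

ROBOT

A 6-joint arm with a two-finger parallel gripper is mounted at the origin on the work surface; the furniture and walls round the work are solid. World frame = base frame: x ahead of the robot, y to its left, z up, the work surface at z = 0. Lengths are in mm, angles in rad, forces in N, time in s.
With the tool pointing down it reaches from about 275 to 750 mm from the base axis. Payload 10.2 kg.
Tool frame: the origin (TCP) lies on the front face of the gripper's body, between the roots of the fingers; the fingertips stand 73 mm ahead of it and the grasp point (between the pads) lies 54 mm ahead of it; z points along the fingers, y is the direction in which the jaws open and shut (so a half turn about z gives the same grasp; the last joint's range is limited). The gripper opens to 85 mm and grips with 20 to 120 N. Pads are 22 mm wide; open, the fingers measure 114 mm over their backs; the gripper's body (76 mm by 85 mm) begins 54 mm behind the grasp point. The pads swing forward as they close: fully open they stand 13 mm farther back than shut.
Start: joints at [-1.347, 0.313, 1.498, -0, 1.331, -0.223], TCP at [226.832, -473.476, 303.894] pointing down, gripper open.
Joint ranges: [-2.94, 2.94], [-0.97, 2.17], [0.19, 2.56], [-1.23, 4.37], [0.02, 3.11], [-2.88, 2.88]. Speed limits (rad/s): [2.39, 2.39, 3.01, 3.14, 3.14, 3.14].

INTERFACE

Orientations are given as a unit quaternion [w, x, y, z].
In Python, from rig import ctrl gives the robot as it stands.
- The arm moves only by the tool move_arm, never from a script. Its argument "series" is a list of rows, each a list of 3 entries, a list of its own where there are three numbers: the shift along the tool's x, y, z in mm, then the turn about the tool's z in degrees, then the opening, from 0 (shut) to 1 (fully open). In form: [[[tx, ty, tz], yaw, grip], ...]. A call has 1 to 10 rows; each row is the pose to reach, as a shift and turn from the pose commanded when the call began, along the tool's axes at that moment; what a row does not reach only later rows make up. A row lasts 1/8 s, in which the tool goes at most 62.5 mm and 10.7 degrees, less where a joint would pass 70% of its speed; a pose out of reach is approached as far as the arm can. A call with a gripper value outside its range is refused whole. The fingers move at their own pace and stop on an object; "force" is the grip in N (left out, the last holds). Time passes only in rows, so rows that repeat a pose let the fingers close. It gives the time, the measured TCP pose, the force and the opening at its end, in the units of the state.
- ctrl.sense(): the state, without advancing time (a new reading comes with each control period).
- ctrl.capture(name): name is "scene" or "side" or "wrist"; returns (picture, depth): 480x640x3 uint8, red, green, blue; 480x640 float32, mm along the optical axis (not along the pixel's ray), 0 where there is no reading.
- ctrl.camera_model(name): a dict with "fov_y" (degrees; the focal length in pixels is half the picture's height over the tangent of half this angle, whatever the lens; pixels are square), "cx", "cy" (the principal point, pixels), "rvec" (rotation vector, rad) and "tvec" (3), from world to camera coordinates, as OpenCV has them. Camera axes: x right, y down, z forward; pixel columns grow to the right and rows downward; lengths in mm; the calibration is good to about 2 mm. A picture is of the moment at which its call begins: read the wrist's pose just before it. camera_model takes no time and is no camera call; for the wrist camera it gives the pose at the moment of the call.
- ctrl.finish_job(): hands the job in, once; it reports no verdict.
The state is a dict: "time_s": time; "joints": joint angles; "dq": joint speeds; "tau": joint torques, N m; "eef_pos": TCP position; "ee_rot": TCP orientation; "force": force on the tool from outside, world axes, zero at the start; "wrist_torque": the same for the moment, N m; "grip_width": opening from 0.0 (shut) to 1.0 (fully open).
Only numpy, scipy, OpenCV 4.12 (cv2) and the standard library are available. Lean on these libraries where they do the work, as an engineer would, in place of code of your own. Each camera call takes 0.05 s, during which the arm holds its last target.

TASK

Prop the little drying cabinet's door ajar for airing: take the stay bar that lies on its roof by the black knob, push the door open with it, and drop the bar's fourth hole, counted from the door, over the steel peg on the roof so that the bar lies down flat, then let go. The door pulls itself shut, so the peg must hold it. Feel for the peg gently, never press the bar hard on it, and leave the tip case and the screwdriver on the bench where they are.

Things in the scene. Friction and masses are not known exactly. Their poses are not given: they have to be found in the camera images.
- cabinet: white steel drying cabinet, fixed, 165 deep (x) x 160 wide (y) x 158 high; origin: centre of its foot; x to its back, y to its left seen from the door, z up. On its flat roof stands the keeper, a slotted plate with an upright peg at x = -45 +-7, y = 32 +-3 mm, set anew each time. Peg 8 wide, flat top, 18.5 above the roof; lower 8 mm is a 15 mm collar on which the seated bar lies
- stay_knob (a point): middle of the black knob at the free end of the stay bar, where to grip it: an upright post 13 mm thick with a 17.6 mm head, its axis 150 mm from the pivot; the point is 25 mm above the bar's upper face (27 above the pivot's height), the knob's top 45 mm above that face. With the bar flat it is 37 mm above the roof. z along the knob, x along the bar away from the door
- stay_pivot (a point): the stay bar's pivot on the door's top edge, 10 mm above the roof, 125 mm along the door from the hinge line and 8 mm in front of it: a swivel with a cross pin. From it runs a flat steel bar 20 x 4 mm with five round holes 9.6 mm wide on its middle line, at 46.5, 66.5, 86.5, 106.5 and 126.5 mm from the pivot: the fourth is at 106.5. Its lower face is 2 mm below the pivot's height
- door_hinge (a point): point on the door's upright hinge line (cabinet x = -82.5, y = -84 mm), 155 mm above the bench; turns with the door: y along the door to its free edge, x into the cabinet. Door 168 wide, 14 thick, clear window, bar handle on the front near the free (left) edge
- door (a joint): door angle, rad: 0 shut, grows as the free edge swings out to the front (anticlockwise from above), to 1.2. A closer spring pulls it shut with about 0.17 N m when shut, 0.23 N m at 0.5 rad. With a hole over the peg it stands at: third 0.27 to 0.41, fourth 0.44 to 0.59, fifth 0.62 to 0.78, depending on where the peg is set
- stay_swivel (a joint): turn of the stay bar relative to the door, rad: 0 when the bar is square to the door and points to the cabinet's back; grows anticlockwise from above; free from -1.7 to 1.7. It starts at -0.9 to -0.72, the bar lying flat to the right of the peg; about -0.41 with the fourth hole on the peg
- stay (a joint): tip of the stay bar about its cross pin, rad: 0 lying flat, grows as the knob end is lifted, to 0.9. The bar weighs about 0.11 kg and falls back by itself; lying on top of the peg with the fourth hole beside it, it reads about 0.10
- tip_case: blue-grey closed case, 70 x 90 x 29 mm, loose on the bench right in front of the cabinet, not to be moved; origin: centre of its underside
- screwdriver: small screwdriver with red handle, 178 x 22 mm, loose on the bench right of the cabinet, not to be moved; origin: centre of the underside

How it is judged:
By the outcome, as a careful person would: the job done as asked, in the order asked, and still so for the second after the job is handed in, with the robot touching nothing.
It also fails if it takes over 64 s, if anything falls off the work surface, if the arm or the gripper's body presses on something with over 40 N, if the wrist force passes 120 N, or if a joint passes its speed limit or range.

## Working session

There is one attempt and no reset: what is moved stays moved. The work goes in short steps, Python scripts to look and compute and a tool call to move; the robot and the scene stay as the last step left them, time stands still between calls to the robot, and variables do not carry over. Pictures are saved under pics/ and viewed, and the job is handed in when it is done.

Besides the shell and the picture viewer there is one more tool, called after ">>>" as name([rows], argument=value, ...), one row to a line, values as JSON. move_arm: Moves the arm, as the interface text tells. Its arguments: {"type":"object","properties":{"series":{"type":"array","items":{"type":"array"}},"force":{"type":"number"}},"required":["series"]}

```bash
ls; mkdir -p pics; python3 - <<'E'
from rig import ctrl
import cv2,numpy as np
print(ctrl.sense())
for n in ["scene","side","wrist"]:
    m=ctrl.camera_model(n);print(n,m)
    p,d=ctrl.capture(n);cv2.imwrite(f"pics/{n}0.png",p[:,:,::-1]);np.save(f"pics/{n}0.npy",d)
E
```

```text
pics
{'time_s': 0.0, 'joints': array([-1.34744006e+00,  3.13440910e-01,  1.49844605e+00,  1.29899883e-06,
        1.33101035e+00, -2.23394902e-01]), 'dq': array([ 1.59283346e-03,  3.56043145e-06, -6.43339566e-04, -4.36594065e-04,
       -7.56189608e-04, -5.50606640e-04]), 'tau': array([ 1.15571152e-04, -4.12265897e+01, -2.59742457e+01, -1.85445106e-04,
        4.20048207e-03, -1.51817716e-06]), 'eef_pos': array([ 226.77272825, -473.30733261,  303.33629541]), 'ee_rot': array([-6.52325310e-04,  9.75155065e-01,  2.21522400e-01,  6.43417068e-07]), 'force': array([-0.4811051 , -0.53192185, -0.11295646]), 'wrist_torque': array([ 0.02233425, -0.02706252, -0.03199221]), 'grip_width': 1.000826164929375}
scene {'fov_y': 55.154011847040195, 'cx': 314.95859414689625, 'cy': 236.6885501067432, 'rvec': array([ 0.8705198 , -2.64398487,  0.91266709]), 'tvec': array([410.75739914, 352.07332422, 756.20675188])}
side {'fov_y': 42.83167693179804, 'cx': 317.14593098316783, 'cy': 242.0589692414923, 'rvec': array([ 0.66748507, -2.48904346,  1.32371846]), 'tvec': array([443.2129267 , 287.90534117, 830.1756206 ])}
wrist {'fov_y': 69.96709046941213, 'cx': 313.4699611730332, 'cy': 239.1926794961273, 'rvec': array([-2.43294153,  1.53225543,  0.23900632]), 'tvec': array([-522.12981353,  -39.64126607,  379.92984832])}
```

View pics/scene0.png

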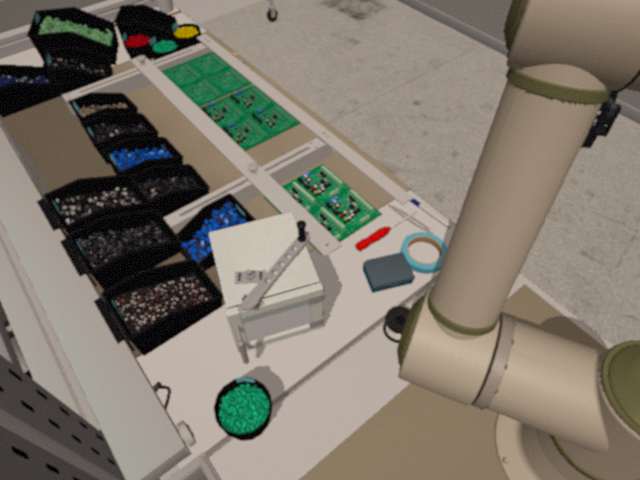

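View pics/side0.png

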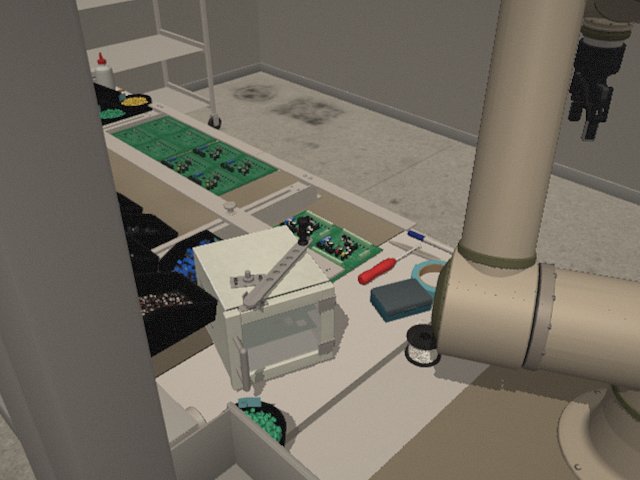

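View pics/wrist0.png

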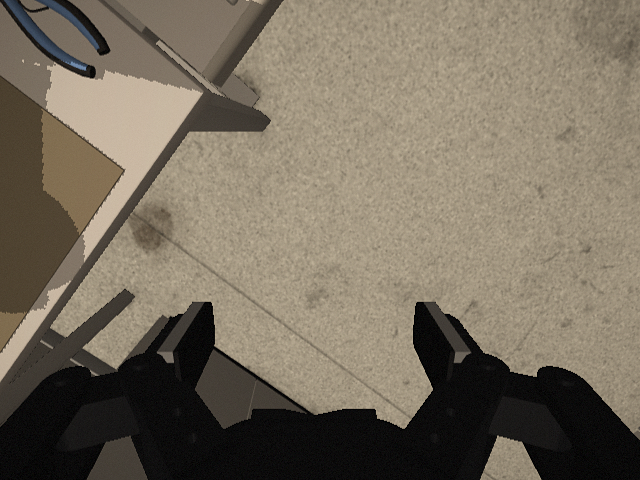

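The scene view shows the cabinet at about (265,275), the knob at (302,230), the bar running to its pivot at (250,300), and the keeper at (245,275). The side view shows the same, with the knob at (304,230). I'll enlarge both to pick points.

```bash
cat > h.py <<'E'
import numpy as np,cv2
def cam(m):
    f=240/np.tan(np.radians(m['fov_y'])/2)
    K=np.array([[f,0,m['cx']],[0,f,m['cy']],[0,0,1]])
    R=cv2.Rodrigues(np.array(m['rvec'],float))[0]
    return K,R,np.array(m['tvec'],float)
def back(m,u,v,d):
    K,R,t=cam(m); return R.T@(np.linalg.inv(K)@[u,v,1]*d-t)
def ray(m,u,v):
    K,R,t=cam(m); r=R.T@np.linalg.inv(K)@[u,v,1]; return -R.T@t, r/np.linalg.norm(r)
def atz(m,u,v,z):
    c,r=ray(m,u,v); return c+r*(z-c[2])/r[2]
def proj(m,P):
    K,R,t=cam(m); q=K@(R@np.asarray(P,float)+t); return q[:2]/q[2]
def tri(obs):
    A=np.zeros((3,3));b=np.zeros(3)
    for m,u,v in obs:
        c,r=ray(m,u,v);M=np.eye(3)-np.outer(r,r);A+=M;b+=M@c
    return np.linalg.solve(A,b)
E
python3 - <<'E'
from rig import ctrl
from h import *
for n,(x0,y0,x1,y1) in dict(scene=(200,205,340,365),side=(185,205,345,395)).items():
    p=cv2.imread(f"pics/{n}0.png")[y0:y1,x0:x1]
    s=min(800/(x1-x0),600/(y1-y0)); s=int(s);print(n,s)
    cv2.imwrite(f"pics/{n}0z.png",cv2.resize(p,None,fx=s,fy=s,interpolation=cv2.INTER_CUBIC))
E
```

```text
scene 3
side 3
```

View pics/scene0z.png

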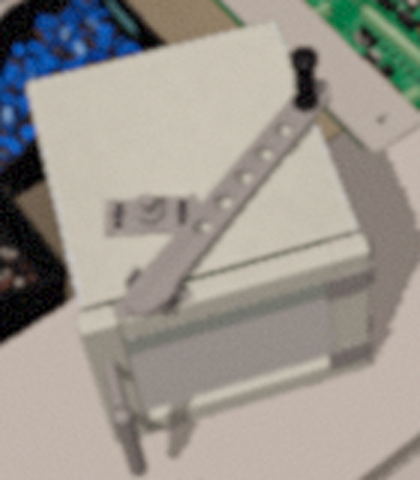

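View pics/side0z.png

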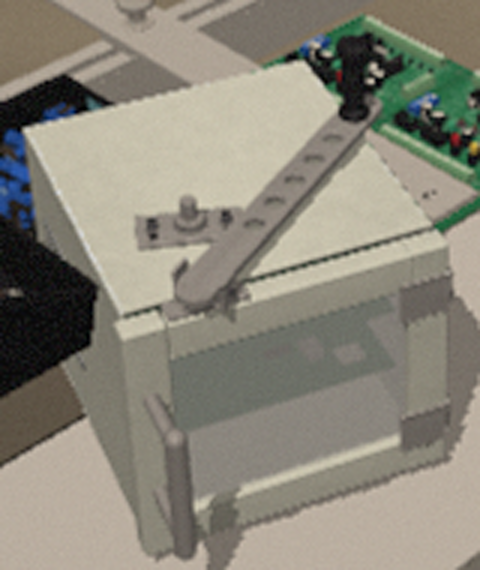

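```bash
cat > fit.py <<'E'
from h import *
from scipy.optimize import least_squares
def T(x,y,yaw):
    c,s=np.cos(yaw),np.sin(yaw); return np.array([[c,-s],[s,c]]),np.array([x,y])
def model(p,door,sw,stay=0):
    """cabinet pose p -> dict world points"""
    R,t=T(*p[:3]); 
    def w(q,z): return np.r_[R@np.asarray(q)+t,z]
    h=np.array([-82.5,-84.]); Rd=T(0,0,door)[0]
    pv=h+Rd@np.array([-8,125.])
    e=Rd@T(0,0,sw)[0]@np.array([1.,0])
    o={'pivot':w(pv,168)}
    for i,r in enumerate([46.5,66.5,86.5,106.5,126.5]): o[f'h{i+1}']=w(pv+e*r,170)
    o['kb']=w(pv+e*150,170); o['kt']=w(pv+e*150,215); o['kn']=w(pv+e*150,195)
    o['e']=R@e
    return o,w
E
python3 - <<'E'
from rig import ctrl
from fit import *
ms,md=ctrl.camera_model("scene"),ctrl.camera_model("side")
S=lambda u,v:(200+u/3,205+v/3); D=lambda u,v:(185+u/3,205+v/3)
names=['h1','h2','h3','h4','h5','kt','peg','bl','br','fl','fr']
so=dict(zip(names,[S(204,228),S(226,204),S(247,178),S(267,155),S(287,131),S(305,52),S(153,200),S(27,85),S(278,25),S(78,305),S(362,232)]))
do=dict(zip(names,[D(255,225),D(275,201),D(295,179),D(314,158),D(332,138),D(353,42),D(188,198),D(25,130),D(305,65),D(125,318),D(437,232)]))
for n in names: print(n,tri([(ms,*so[n]),(md,*do[n])]).round(1))
def pts(p):
    o,w=model(p,0,p[3]); o['peg']=w(p[4:6],176.5)
    o['bl']=w((82.5,80),158);o['br']=w((82.5,-80),158);o['fl']=w((-82.5,80),158);o['fr']=w((-82.5,-80),158); return o
def res(p):
    o=pts(p); r=[]
    for n in names:
        k=.4 if n in('fl','fr','bl','br') else 1
        r+=list(k*(proj(ms,o[n])-so[n]))+list(k*(proj(md,o[n])-do[n]))
    return r
best=None
for yaw in np.linspace(-3,3,9):
    s=least_squares(res,[450,0,yaw,-.8,-45,32],loss='soft_l1')
    if best is None or s.cost<best.cost: best=s
p=best.x;print(best.cost,p.round(3)); r=np.array(best.fun).reshape(-1,4)
for n,x in zip(names,r): print(n,x.round(2))
o=pts(p); 
for k in o: print(k,o[k].round(2))
E
```

```text
h1 [524.8 111.5 170.1]
h2 [524.6  93.2 172.4]
h3 [526.9  72.  171.3]
h4 [527.5  53.1 172. ]
h5 [529.8  32.1 170.6]
kt [534.5   4.8 212.2]
peg [557.1 117.9 177.8]
bl [684.1  91.1 158.1]
br [593.1 -39.8 154.9]
fl [553.3 182.3 153.5]
fr [459.2  52.1 151.6]
4.3811207000109595 [571.441  72.081  -0.615  -0.882 -36.801  29.144]
h1 [-0.03  0.01  0.34  0.11]
h2 [-0.37 -0.5   0.45  0.53]
h3 [-0.57 -0.11  0.35  0.54]
h4 [-0.62 -0.51  0.36  0.45]
h5 [-0.84 -0.37  0.5   0.25]
kt [-0.23  0.75  0.08 -0.17]
peg [-0.94 -0.51  0.78  0.48]
bl [ 0.12 -0.22 -0.05 -0.22]
br [ 0.1  -0.56  0.28 -0.7 ]
fl [ 0.5   0.53 -0.56 -0.48]
fr [-0.01 -0.28 -0.05 -0.97]
pivot [521.16 157.78 168.  ]
h1 [524.61 111.4  170.  ]
h2 [526.09  91.46 170.  ]
h3 [527.57  71.51 170.  ]
h4 [529.05  51.57 170.  ]
h5 [530.53  31.62 170.  ]
kb [532.27   8.19 170.  ]
kt [532.27   8.19 215.  ]
kn [532.27   8.19 195.  ]
e [ 0.07 -1.  ]
peg [558.19 117.12 176.5 ]
bl [684.98  89.84 158.  ]
br [592.69 -40.86 158.  ]
fl [550.2  185.02 158.  ]
fr [457.9   54.32 158.  ]
```

```bash
cat > plan.py <<'E'
from fit import *
from scipy.spatial.transform import Rotation as Ro
def tool():
    from rig import ctrl
    s=ctrl.sense(); q=s['ee_rot']; R=Ro.from_quat([q[1],q[2],q[3],q[0]]).as_matrix(); return s,s['eef_pos'],R
def knob(p,door,sw,stay):
    R,t=T(*p[:3]); h=np.array([-82.5,-84.]); Rd=T(0,0,door)[0]
    pv=h+Rd@np.array([-8,125.]); e=Rd@T(0,0,sw)[0]@np.array([1.,0])
    r=150*np.cos(stay)-27*np.sin(stay); z=168+150*np.sin(stay)+27*np.cos(stay)
    return np.r_[R@(pv+e*r)+t,z], p[2]+door+sw
def ik(p,peg):  # door,sw so hole 4 on peg
    from scipy.optimize import brentq
    h=np.array([-82.5,-84.])
    pv=lambda d:h+T(0,0,d)[0]@np.array([-8,125.])
    d=brentq(lambda d:np.linalg.norm(pv(d)-peg)-106.5,0.,1.2)
    v=peg-pv(d); return d,np.arctan2(v[1],v[0])-d
E
python3 - <<'E'
from plan import *
from rig import ctrl
s,P,R=tool(); print(R.round(3))
m=ctrl.camera_model("wrist");K,Rc,t=cam(m); c=-Rc.T@t
print("cam in tool",(R.T@(c-P)).round(1)); print("cam axes in tool (cols)",(R.T@Rc.T).round(3))
p=[571.441,72.081,-.615];peg=np.array([-36.8,29.1])
print(ik(p,peg)); d,sw=ik(p,peg); print(knob(p,0,-.882,0),knob(p,d,sw,0))
for g in([-38,29],[-38,35],[-52,32],[-45,32]):print(g,ik(p,np.array(g)))
E
```

```text
[[ 0.902  0.432 -0.   ]
 [ 0.432 -0.902  0.001]
 [ 0.    -0.001 -1.   ]]
cam in tool [ 76.1  -1.8 -69.4]
cam axes in tool (cols) [[-0.001 -0.954 -0.301]
 [ 1.     0.    -0.002]
 [ 0.002 -0.301  0.954]]
(0.4423730756423746, np.float64(-0.4089641267132372))
(array([532.23770704,   8.1917146 , 195.        ]), -1.4969999999999999) (array([594.52138025,  93.18427769, 195.        ]), np.float64(-0.5815910510708626))
[-38, 29] (0.45317507331205265, np.float64(-0.41448101678733856))
[-38, 35] (0.4496722790901045, np.float64(-0.3565455869617521))
[-52, 32] (0.5766165903185694, np.float64(-0.42986962401741313))
[-45, 32] (0.5139750271662419, np.float64(-0.40971579610320585))
```

```bash
cat > go.py <<'E'
import sys
from plan import *
# usage: go.py x y z xangle_deg  -> shift in tool axes, yaw
s,P,R=tool(); x,y,z,a=map(float,sys.argv[1:5])
cur=np.degrees(np.arctan2(R[1,0],R[0,0])); print("P",P.round(1),"xang",cur.round(2),"t",round(s['time_s'],2))
print("shift",(R.T@(np.array([x,y,z])-P)).round(2),"yaw",round(-(a-cur),2),"force",s['force'].round(2),"grip",round(s['grip_width'],3))
E
python3 go.py 530 48 310 94.3
```

```text
P [ 226.8 -473.4  303.5] xang 25.6 t 0.15
shift [ 498.7  -339.18   -6.1 ] yaw -68.7 force [-0.53 -0.22 -0.67] grip 1.002
```

>>> move_arm([
  [[50,-34,-6],-7,1],
  [[100,-68,-6],-14,1],
  [[150,-102,-6],-21,1],
  [[200,-136,-6],-28,1],
  [[250,-170,-6],-35,1],
  [[300,-204,-6],-42,1],
  [[350,-238,-6],-49,1],
  [[400,-272,-6],-56,1],
  [[450,-306,-6],-63,1],
  [[499,-339,-6],-68.7,1],
])

```text
time_s: 1.4
eef_pos: [531.0, 49.9, 309.8]
ee_rot: [0.0, 0.679, 0.734, -0.0]
force: [0.9, -1.4, -0.1]
grip_width: 1.001
```

>>> move_arm([
  [[0,0,0],0,1],
  [[0,0,0],0,1],
])

```text
time_s: 1.65
eef_pos: [530.1, 47.6, 309.6]
ee_rot: [-0.0, 0.68, 0.733, -0.0]
force: [-0.6, -0.4, -0.9]
grip_width: 0.999
```

```bash
python3 - <<'E'
from rig import ctrl
from h import *
import pickle
m=ctrl.camera_model("wrist");p,d=ctrl.capture("wrist");s=ctrl.sense()
cv2.imwrite("pics/w1.png",p[:,:,::-1]);pickle.dump((m,d,s),open("pics/w1.pkl","wb"));print(s['eef_pos'],s['time_s'])
E
python3 go.py 533 8 300 94.3
```

```text
[530.03828674  47.08710964 309.77867541] 1.7
P [530.   47.1 309.8] xang 94.22 t 1.7
shift [-39.2    0.08   9.78] yaw -0.08 force [ 0.71  0.05 -0.74] grip 0.994
```

View pics/w1.png

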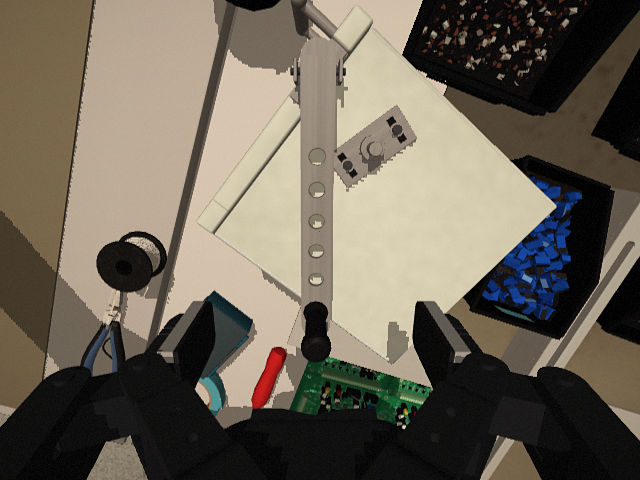

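Wrist view: holes at (317,156) to (316,279), peg top at (374,148), knob top at (316,345), and the cross pin near (319,72). Next I move over the knob for a second view.

>>> move_arm([
  [[-20,0,5],0,1],
  [[-39,0,10],0,1],
  [[-39,0,10],0,1],
  [[-39,0,10],0,1],
])

```text
time_s: 2.2
eef_pos: [533.2, 8.8, 300.1]
ee_rot: [0.0, 0.68, 0.733, 0.0]
force: [-0.1, 0.5, 0.6]
grip_width: 0.999
```

```bash
python3 - <<'E'
from rig import ctrl
from h import *
import pickle
m=ctrl.camera_model("wrist");p,d=ctrl.capture("wrist");s=ctrl.sense()
cv2.imwrite("pics/w2.png",p[:,:,::-1]);pickle.dump((m,d,s),open("pics/w2.pkl","wb"));print(s['eef_pos'],s['time_s'])
a=cv2.imread("pics/w1.png")[40:200,290:430];b=p[:,:,::-1][0:170,290:430]
cv2.imwrite("pics/w1z.png",cv2.resize(a,None,fx=3.5,fy=3.5,interpolation=cv2.INTER_CUBIC))
cv2.imwrite("pics/w2z.png",cv2.resize(b,None,fx=3.5,fy=3.5,interpolation=cv2.INTER_CUBIC))
E
```

```text
[533.24989274   9.13052007 300.11514864] 2.25
```

View pics/w2.png

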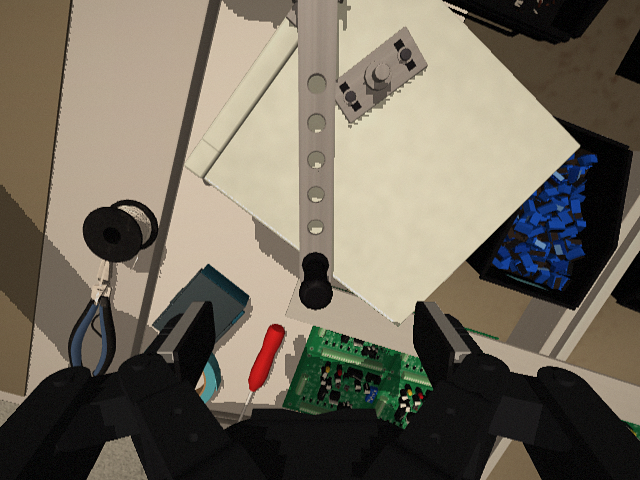

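View pics/w1z.png

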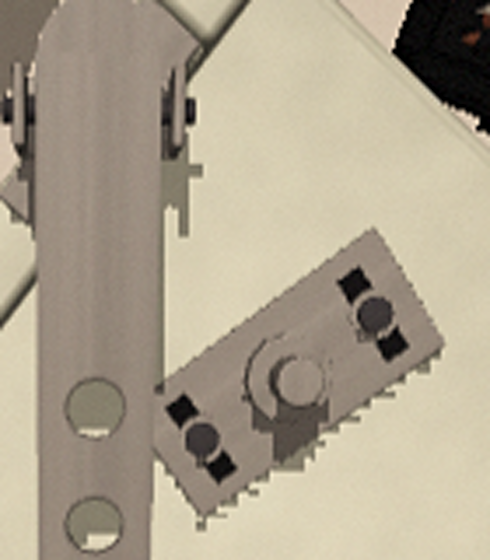

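View pics/w2z.png

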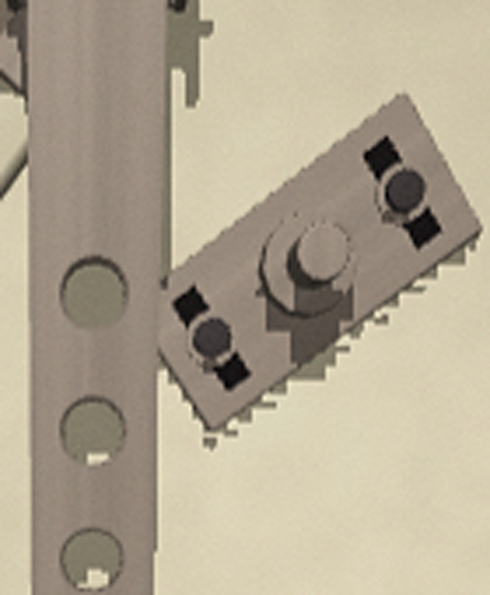

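```bash
python3 - <<'E'
from plan import *
import pickle
from rig import ctrl
m1=pickle.load(open("pics/w1.pkl","rb"))[0];m2=pickle.load(open("pics/w2.pkl","rb"))[0]
ms,md=ctrl.camera_model("scene"),ctrl.camera_model("side")
w1=dict(h1=(317.1,156.6),h2=(316.7,189.7),h3=(316.2,221),h4=(316,251),h5=(316,279),peg=(375.4,149.4),kt=(316,345))
w2=dict(h1=(316.9,83.7),h2=(316.6,122.9),h3=(316.1,159.4),h4=(316,195),h5=(315.7,227.5),peg=(382.6,72),kt=(316,294))
zz=dict(peg=176.5,kt=215)
for n in w1: print(n,tri([(m1,*w1[n]),(m2,*w2[n])]).round(1),atz(m1,*w1[n],zz.get(n,170)).round(2),atz(m2,*w2[n],zz.get(n,170)).round(2))
print("pivot",atz(m1,318.6,71.4,168))
E
```

```text
h1 [525.9 111.4 168.7] [525.84 111.5  170.  ] [525.95 111.26 170.  ]
h2 [527.2  91.5 168. ] [527.12  91.83 170.  ] [527.3   91.48 170.  ]
h3 [528.5  71.7 168.3] [528.32  72.15 170.  ] [528.52  71.87 170.  ]
h4 [530.   50.8 165.9] [529.72  52.23 170.  ] [530.01  51.54 170.  ]
h5 [531.4  30.5 165.3] [531.22  32.63 170.  ] [531.33  31.84 170.  ]
peg [558.9 118.4 176.4] [558.68 118.41 176.5 ] [559.05 118.41 176.5 ]
kt [533.4   2.6 199.9] [532.47  12.9  215.  ] [532.86  10.05 215.  ]
pivot [523.11553937 157.69948371 168.        ]
```

```bash
python3 go.py 533 8.4 251 93.9
```

```text
P [533.2   9.1 300.1] xang 94.29 t 2.25
shift [-0.71 -0.32 49.11] yaw 0.39 force [ 0.03  0.59 -0.11] grip 1.001
```

>>> move_arm([
  [[-0.5,0,10],0.4,0.6],
  [[-0.5,0,25],0.4,0.5],
  [[-0.5,0,40],0.4,0.45],
  [[-0.5,0,49],0.4,0.45],
  [[-0.5,0,49],0.4,0.45],
  [[-0.5,0,49],0.4,0.1],
  [[-0.5,0,49],0.4,0.1],
  [[-0.5,0,49],0.4,0.1],
], force=25)

```text
time_s: 3.25
eef_pos: [533.4, 8.4, 251.2]
ee_rot: [0.0, 0.683, 0.731, 0.0]
force: [0.3, -0.4, 0.2]
grip_width: 0.185
```

```bash
python3 - <<'E'
from rig import ctrl
from h import *
import pickle
m=ctrl.camera_model("wrist");p,d=ctrl.capture("wrist");s=ctrl.sense()
cv2.imwrite("pics/w3.png",p[:,:,::-1]);pickle.dump((m,d,s),open("pics/w3.pkl","wb"));print(s['eef_pos'],s['time_s'],s['grip_width'],s['force'])
E
```

```text
[533.4262198    8.39484669 251.19868074] 3.3 0.19038522909335898 [-0.18302429  0.45041111  0.68520347]
```

View pics/w3.png

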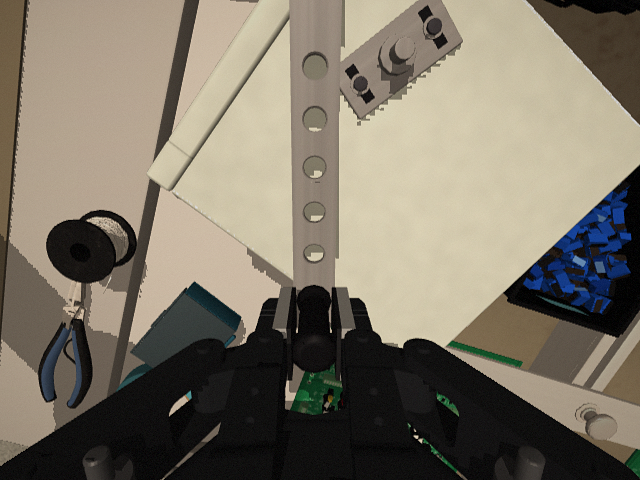

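The bar is in view with the knob at (314,330) between the pads. The fingers are still closing, so I let them finish.

>>> move_arm([
  [[0,0,0],0,0.05],
  [[0,0,0],0,0.05],
  [[0,0,0],0,0.05],
], force=25)

```text
time_s: 3.68
eef_pos: [533.4, 8.4, 251.0]
ee_rot: [0.0, 0.683, 0.731, -0.0]
force: [0.2, -1.5, 1.1]
grip_width: 0.19
```

```bash
python3 - <<'E'
from plan import *
s,P,R=tool();print(P,s['grip_width'],s['force'])
C=np.array([571.44,72.08,-.615])
# cabinet refit with pivot, peg from wrist: shift ~
Rm,t=T(*C); 
pv=np.array([523.,157.9]); print("pivot cab",Rm.T@(pv-t),"peg cab",Rm.T@(np.array([558.9,118.4])-t))
E
```

```text
[533.37428137   8.36465148 250.97271504] 0.18971853109257805 [ 0.16815021 -1.46449507  1.09347386]
pivot cab [-89.07908615  42.14762639] peg cab [-36.96705778  30.59788619]
```

```bash
cat > kin.py <<'E'
from plan import *
Rm,_=T(0,0,-.615); C=np.array([571.44,72.08,-.615]); C[:2]+=Rm@np.array([1.42,1.15])
peg=np.array([-38.4,29.45]); HG=29.
def tcp(door,sw,stay,C=C):
    h=np.array([-82.5,-84.]); R,t=T(*C); Rd=T(0,0,door)[0]
    pv=h+Rd@np.array([-8,125.]); e=Rd@T(0,0,sw)[0]@np.array([1.,0])
    r=150*np.cos(stay)-HG*np.sin(stay); z=168+150*np.sin(stay)+HG*np.cos(stay)
    return np.r_[R@(pv+e*r)+t,z+54], np.degrees(C[2]+door+sw)+180
E
cat > rows.py <<'E'
from kin import *
import sys,json
def rows(way,base):
    s,P,R=tool(); a0=np.degrees(np.arctan2(R[1,0],R[0,0]))
    for w in way:
        p,a=tcp(*w); print((R.T@(p+base-P)).round(1).tolist(),round(-(a-a0),1),w)
if __name__=="__main__":
    s,P,R=tool(); d,sw=ik(C,peg); print("target",d,sw)
    sw0=-.889; p0,a0=tcp(0,sw0,0); print(p0,a0,P)
    way=[(0,sw0,x) for x in(.1,.2,.28)]+[(d*u,sw0+(sw-sw0)*u,.28) for u in np.linspace(0,1.04,15)[1:]]
    rows(way,[0,0,0])
E
python3 rows.py
```

```text
target 0.4565976196748695 -0.4116768697194737
[533.01262303   8.23697275 251.        ] 93.82714761232418 [533.37428137   8.36465148 250.97271504]
[3.5, -0.4, -14.9] 0.1 (0, -0.889, 0.1)
[8.6, -0.4, -29.3] 0.1 (0, -0.889, 0.2)
[13.7, -0.3, -40.4] 0.1 (0, -0.889, 0.28)
[16.5, 5.6, -40.4] -3.9 (np.float64(0.03391868031870459), np.float64(-0.8535417103220181), 0.28)
[19.7, 11.4, -40.4] -7.9 (np.float64(0.06783736063740918), np.float64(-0.8180834206440362), 0.28)
[23.5, 17.1, -40.4] -11.9 (np.float64(0.10175604095611378), np.float64(-0.7826251309660541), 0.28)
[27.8, 22.5, -40.4] -15.8 (np.float64(0.13567472127481836), np.float64(-0.7471668412880722), 0.28)
[32.6, 27.7, -40.4] -19.8 (np.float64(0.16959340159352296), np.float64(-0.7117085516100903), 0.28)
[37.9, 32.6, -40.4] -23.8 (np.float64(0.20351208191222755), np.float64(-0.6762502619321082), 0.28)
[43.6, 37.2, -40.4] -27.8 (np.float64(0.23743076223093215), np.float64(-0.6407919722541263), 0.28)
[49.8, 41.4, -40.4] -31.7 (np.float64(0.2713494425496367), np.float64(-0.6053336825761444), 0.28)
[56.5, 45.3, -40.4] -35.7 (np.float64(0.3052681228683413), np.float64(-0.5698753928981624), 0.28)
[63.5, 48.7, -40.4] -39.7 (np.float64(0.3391868031870459), np.float64(-0.5344171032201804), 0.28)
[70.9, 51.6, -40.4] -43.7 (np.float64(0.3731054835057505), np.float64(-0.4989588135421985), 0.28)
[78.6, 54.1, -40.4] -47.6 (np.float64(0.4070241638244551), np.float64(-0.46350052386421653), 0.28)
[86.6, 56.0, -40.4] -51.6 (np.float64(0.4409428441431597), np.float64(-0.4280422341862346), 0.28)
[94.9, 57.4, -40.4] -55.6 (np.float64(0.4748615244618643), np.float64(-0.3925839445082526), 0.28)
```

>>> move_arm([
  [[1.5,0,-7],0,0.05],
  [[3.5,0,-15],0,0.05],
  [[6,0,-22],0,0.05],
  [[8.6,0,-29.3],0,0.05],
  [[11,0,-35],0,0.05],
  [[13.7,0,-40.4],0,0.05],
  [[13.7,0,-40.4],0,0.05],
])

```text
time_s: 4.55
eef_pos: [532.1, 23.4, 291.4]
ee_rot: [-0.001, 0.682, 0.731, 0.0]
force: [0.8, 5.6, -4.7]
grip_width: 0.192
```

```bash
cat > snap.py <<'E'
import sys,pickle
from rig import ctrl
from h import *
n=sys.argv[1]
for c in sys.argv[2:]:
    m=ctrl.camera_model(c);p,d=ctrl.capture(c);s=ctrl.sense()
    cv2.imwrite(f"pics/{n}_{c}.png",p[:,:,::-1]);pickle.dump((m,d,s),open(f"pics/{n}_{c}.pkl","wb"))
    print(c,s['eef_pos'],round(s['time_s'],2),round(s['grip_width'],3),s['force'])
E
python3 snap.py w4 wrist
python3 rows.py
```

```text
wrist [532.07858568  23.26401525 291.24620393] 4.6 0.191 [-0.80362565  5.13810281 -4.59298006]
target 0.4565976196748695 -0.4116768697194737
[533.01262303   8.23697275 251.        ] 93.82714761232418 [532.07858568  23.26401525 291.24620393]
[-11.5, -0.1, 25.4] 0.1 (0, -0.889, 0.1)
[-6.3, -0.1, 11.0] 0.1 (0, -0.889, 0.2)
[-1.2, -0.1, -0.1] 0.1 (0, -0.889, 0.28)
[1.5, 5.9, -0.1] -3.9 (np.float64(0.03391868031870459), np.float64(-0.8535417103220181), 0.28)
[4.8, 11.7, -0.1] -7.8 (np.float64(0.06783736063740918), np.float64(-0.8180834206440362), 0.28)
[8.5, 17.3, -0.1] -11.8 (np.float64(0.10175604095611378), np.float64(-0.7826251309660541), 0.28)
[12.8, 22.8, -0.1] -15.8 (np.float64(0.13567472127481836), np.float64(-0.7471668412880722), 0.28)
[17.6, 28.0, -0.1] -19.8 (np.float64(0.16959340159352296), np.float64(-0.7117085516100903), 0.28)
[22.9, 32.9, -0.1] -23.7 (np.float64(0.20351208191222755), np.float64(-0.6762502619321082), 0.28)
[28.7, 37.5, -0.1] -27.7 (np.float64(0.23743076223093215), np.float64(-0.6407919722541263), 0.28)
[34.9, 41.7, -0.0] -31.7 (np.float64(0.2713494425496367), np.float64(-0.6053336825761444), 0.28)
[41.5, 45.6, -0.0] -35.7 (np.float64(0.3052681228683413), np.float64(-0.5698753928981624), 0.28)
[48.5, 49.0, -0.0] -39.6 (np.float64(0.3391868031870459), np.float64(-0.5344171032201804), 0.28)
[55.9, 51.9, -0.0] -43.6 (np.float64(0.3731054835057505), np.float64(-0.4989588135421985), 0.28)
[63.6, 54.4, -0.0] -47.6 (np.float64(0.4070241638244551), np.float64(-0.46350052386421653), 0.28)
[71.6, 56.4, 0.0] -51.6 (np.float64(0.4409428441431597), np.float64(-0.4280422341862346), 0.28)
[79.9, 57.8, 0.0] -55.5 (np.float64(0.4748615244618643), np.float64(-0.3925839445082526), 0.28)
```

View pics/w4_wrist.png

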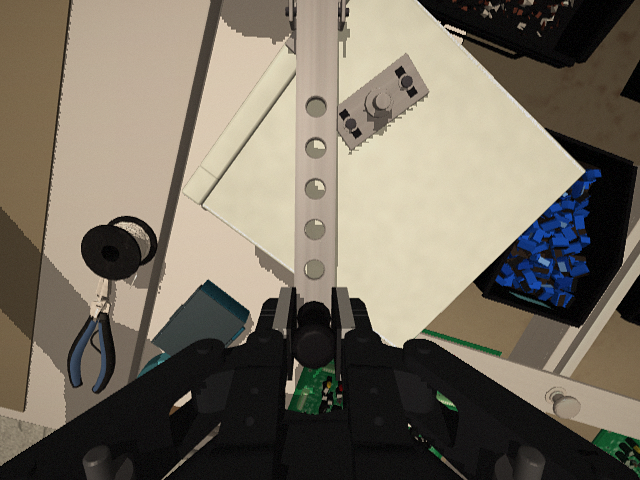

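The bar is lifted clear, with holes at (316,105) to (314,269) and the peg at (382,99). Now I swing it over and push the door open in steps.

>>> move_arm([
  [[1.5,2.9,0],-2,0.05],
  [[3,5.9,0],-3.9,0.05],
  [[4.5,8.8,0],-5.9,0.05],
  [[6,11.7,0],-7.8,0.05],
  [[8,14.5,0],-9.8,0.05],
  [[9.5,17.3,0],-11.8,0.05],
  [[11.5,20,0],-13.8,0.05],
  [[13.5,22.8,0],-15.8,0.05],
  [[15.5,25.4,0],-17.8,0.05],
  [[17.6,28,0],-19.8,0.05],
])

```text
time_s: 5.85
eef_pos: [559.3, 41.8, 291.3]
ee_rot: [-0.0, 0.546, 0.838, 0.0]
force: [1.7, -0.3, -0.4]
grip_width: 0.191
```

```bash
python3 snap.py w5 wrist side
python3 rows.py | tail -9
```

```text
wrist [559.46087701  41.98384753 291.22517513] 5.9 0.189 [ 0.81781424 -1.27802124  0.0755671 ]
side [559.28025464  41.856772   291.20455794] 5.95 0.19 [ 0.36138353 -0.61000865 -0.38976404]
[4.3, 6.3, -0.1] -3.9 (np.float64(0.20351208191222755), np.float64(-0.6762502619321082), 0.28)
[8.2, 12.6, -0.1] -7.9 (np.float64(0.23743076223093215), np.float64(-0.6407919722541263), 0.28)
[12.6, 18.7, -0.1] -11.8 (np.float64(0.2713494425496367), np.float64(-0.6053336825761444), 0.28)
[17.5, 24.5, -0.1] -15.8 (np.float64(0.3052681228683413), np.float64(-0.5698753928981624), 0.28)
[23.0, 30.1, -0.1] -19.8 (np.float64(0.3391868031870459), np.float64(-0.5344171032201804), 0.28)
[28.9, 35.4, -0.1] -23.8 (np.float64(0.3731054835057505), np.float64(-0.4989588135421985), 0.28)
[35.3, 40.4, -0.1] -27.7 (np.float64(0.4070241638244551), np.float64(-0.46350052386421653), 0.28)
[42.2, 44.9, -0.1] -31.7 (np.float64(0.4409428441431597), np.float64(-0.4280422341862346), 0.28)
[49.5, 49.1, -0.1] -35.7 (np.float64(0.4748615244618643), np.float64(-0.3925839445082526), 0.28)
```

View pics/w5_wrist.png

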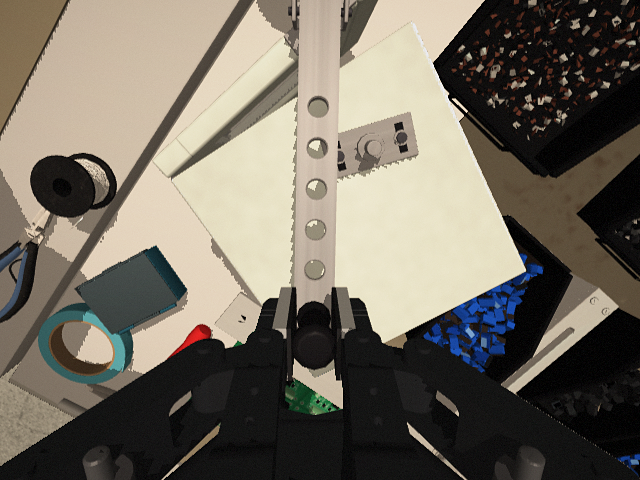

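The door is opening. The bar stays aligned with the gripper and the peg, at (372,147), is coming in beside the second hole. I continue.

>>> move_arm([
  [[2,3.1,0],-2,0.05],
  [[4.3,6.3,0],-3.9,0.05],
  [[6.2,9.5,0],-5.9,0.05],
  [[8.2,12.6,0],-7.9,0.05],
  [[10.4,15.6,0],-9.8,0.05],
  [[12.6,18.7,0],-11.8,0.05],
  [[15,21.6,0],-13.8,0.05],
  [[17.5,24.5,0],-15.8,0.05],
  [[20.2,27.3,0],-17.8,0.05],
  [[23,30.1,0],-19.8,0.05],
])

```text
time_s: 7.2
eef_pos: [577.5, 75.0, 291.3]
ee_rot: [0.0, 0.394, 0.919, 0.0]
force: [1.9, -1.2, 0.1]
grip_width: 0.186
```

```bash
python3 rows.py | tail -4; python3 -c "
from rig import ctrl
s=ctrl.sense();print(s['force'],s['grip_width'])"
```

```text
[3.7, 7.0, -0.0] -3.9 (np.float64(0.3731054835057505), np.float64(-0.4989588135421985), 0.28)
[8.1, 13.9, -0.0] -7.9 (np.float64(0.4070241638244551), np.float64(-0.46350052386421653), 0.28)
[13.0, 20.5, -0.0] -11.9 (np.float64(0.4409428441431597), np.float64(-0.4280422341862346), 0.28)
[18.5, 26.9, -0.0] -15.8 (np.float64(0.4748615244618643), np.float64(-0.3925839445082526), 0.28)
[ 1.90861941 -1.17571257  0.10284173] 0.18646270778152518
```

>>> move_arm([
  [[1.8,3.5,0],-2,0.05],
  [[3.7,7,0],-3.9,0.05],
  [[5.9,10.5,0],-5.9,0.05],
  [[8.1,13.9,0],-7.9,0.05],
  [[10.5,17.2,0],-9.9,0.05],
  [[13,20.5,0],-11.9,0.05],
  [[15.8,23.8,0],-13.8,0.05],
  [[15.8,23.8,0],-13.8,0.05],
  [[15.8,23.8,0],-13.8,0.05],
])

```text
time_s: 8.32
eef_pos: [583.8, 102.6, 291.2]
ee_rot: [-0.0, 0.282, 0.96, 0.0]
force: [2.4, -2.5, -1.3]
grip_width: 0.19
```

```bash
python3 snap.py w6 wrist; cat > t.py <<'E'
from rows import *
s,P,R=tool();d,sw=ik(C,peg)
rows([(d,sw,x) for x in (.28,.24,.2,.16,.14,.12,.1,0.05,0)],[0,0,0])
E
python3 t.py
```

```text
wrist [583.79899672 102.54629762 291.23841384] 8.38 0.19 [ 1.95814079 -0.9653782   0.76347137]
[-0.1, -0.1, -0.1] -0.1 (0.4565976196748695, np.float64(-0.4116768697194737), 0.28)
[-2.8, -0.1, 5.4] -0.1 (0.4565976196748695, np.float64(-0.4116768697194737), 0.24)
[-5.2, -0.1, 11.0] -0.1 (0.4565976196748695, np.float64(-0.4116768697194737), 0.2)
[-7.4, -0.1, 16.7] -0.1 (0.4565976196748695, np.float64(-0.4116768697194737), 0.16)
[-8.5, -0.1, 19.6] -0.1 (0.4565976196748695, np.float64(-0.4116768697194737), 0.14)
[-9.4, -0.1, 22.5] -0.1 (0.4565976196748695, np.float64(-0.4116768697194737), 0.12)
[-10.3, -0.1, 25.4] -0.1 (0.4565976196748695, np.float64(-0.4116768697194737), 0.1)
[-12.3, -0.1, 32.8] -0.1 (0.4565976196748695, np.float64(-0.4116768697194737), 0.05)
[-14.0, -0.1, 40.2] -0.1 (0.4565976196748695, np.float64(-0.4116768697194737), 0)
```

View pics/w6_wrist.png

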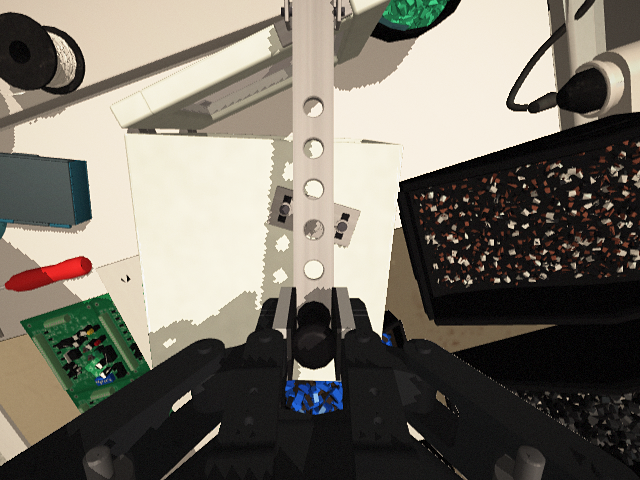

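Hole 4, at (314,229), stands over the keeper and the peg shows through it. I lower to just above the peg's top and look again.

>>> move_arm([
  [[-2.8,0,5.4],0,0.05],
  [[-5.2,0,11],0,0.05],
  [[-7.4,0,16.7],0,0.05],
  [[-8.5,0,19.6],0,0.05],
  [[-8.5,0,19.6],0,0.05],
  [[-8.5,0,19.6],0,0.05],
])

```text
time_s: 9.12
eef_pos: [591.0, 98.1, 271.8]
ee_rot: [0.0, 0.281, 0.96, 0.0]
force: [1.2, -2.0, 0.9]
grip_width: 0.186
```

```bash
python3 snap.py w7 wrist; python3 t.py; python3 -c "
import cv2
a=cv2.imread('pics/w7_wrist.png')[60:280,240:390]
cv2.imwrite('pics/w7z.png',cv2.resize(a,None,fx=2.7,fy=2.7,interpolation=cv2.INTER_CUBIC))
b=cv2.imread('pics/w7_wrist.png')[190:265,265:365]
cv2.imwrite('pics/w7zz.png',cv2.resize(b,None,fx=8,fy=8,interpolation=cv2.INTER_CUBIC))"
```

```text
wrist [590.9898834   98.07356093 271.85631351] 9.18 0.192 [ 2.46467038 -1.96703362  0.41400322]
[8.4, -0.2, -19.5] -0.0 (0.4565976196748695, np.float64(-0.4116768697194737), 0.28)
[5.7, -0.2, -14.0] -0.0 (0.4565976196748695, np.float64(-0.4116768697194737), 0.24)
[3.2, -0.2, -8.4] -0.0 (0.4565976196748695, np.float64(-0.4116768697194737), 0.2)
[1.0, -0.2, -2.7] -0.0 (0.4565976196748695, np.float64(-0.4116768697194737), 0.16)
[0.0, -0.2, 0.2] -0.0 (0.4565976196748695, np.float64(-0.4116768697194737), 0.14)
[-1.0, -0.2, 3.1] -0.0 (0.4565976196748695, np.float64(-0.4116768697194737), 0.12)
[-1.9, -0.2, 6.0] -0.0 (0.4565976196748695, np.float64(-0.4116768697194737), 0.1)
[-3.9, -0.2, 13.4] -0.0 (0.4565976196748695, np.float64(-0.4116768697194737), 0.05)
[-5.5, -0.2, 20.9] -0.0 (0.4565976196748695, np.float64(-0.4116768697194737), 0)
```

View pics/w7z.png

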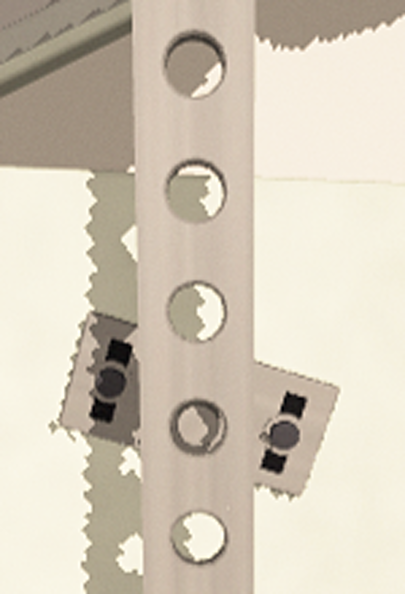

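View pics/w7zz.png

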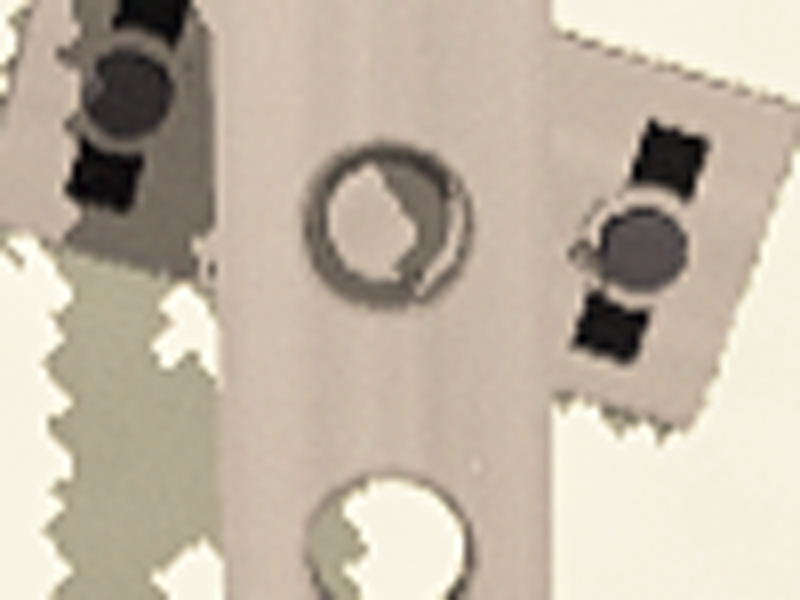

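```bash
python3 - <<'E'
from kin import *
import pickle
m=pickle.load(open("pics/w7_wrist.pkl","rb"))[0]
P=lambda u,v:(265+u/8,190+v/8)
pg=atz(m,*P(387,223),176.5); st=.14
ho=atz(m,*P(388,224.5),168+106.5*np.sin(st)+2*np.cos(st))
print(pg,ho)
e=np.array([np.cos(C[2]+.4566-.4117),np.sin(C[2]+.4566-.4117)]);n=np.array([-e[1],e[0]])
d=ho[:2]-pg[:2]; print("hole minus peg along bar(away from door)",d@e,"lateral",d@n)
# hole top-face point radius vs flat
for st in(.14,.12,.1,.05,0): print(st,106.5*np.cos(st)-2*np.sin(st)-106.5, 106.5*np.cos(st)+2*np.sin(st)-106.5)
E
```

```text
[559.03643777 118.91584988 176.5       ] [557.40738757 120.02510764 184.8417737 ]
hole minus peg along bar(away from door) -1.9700954657720402 lateral 0.054600489770061926
0.14 -1.3210826326426144 -0.7629101740656807
0.12 -1.0053046961410814 -0.5264558669854011
0.1 -0.7317232311839064 -0.332389564596582
0.05 -0.23305560647744983 -0.03313892939473817
0 0.0 0.0
```

>>> move_arm([
  [[-1.4,0,1.5],0,0.05],
  [[-1.9,0,3.1],0,0.05],
  [[-2.4,0,4.5],0,0.05],
  [[-2.8,0,6],0,0.05],
  [[-3,0,7],0,0.05],
  [[-3,0,7],0,0.05],
])

```text
time_s: 9.93
eef_pos: [593.5, 96.4, 264.6]
ee_rot: [-0.0, 0.281, 0.96, -0.0]
force: [1.5, -1.7, 1.0]
grip_width: 0.187
```

```bash
python3 snap.py w8 wrist;  python3 -c "
import cv2
b=cv2.imread('pics/w8_wrist.png')[190:265,265:365]
cv2.imwrite('pics/w8zz.png',cv2.resize(b,None,fx=8,fy=8,interpolation=cv2.INTER_CUBIC))"
```

```text
wrist [593.48170692  96.40129204 264.67489753] 9.97 0.189 [ 1.68867496 -1.08129509  0.41900318]
```

View pics/w8zz.png

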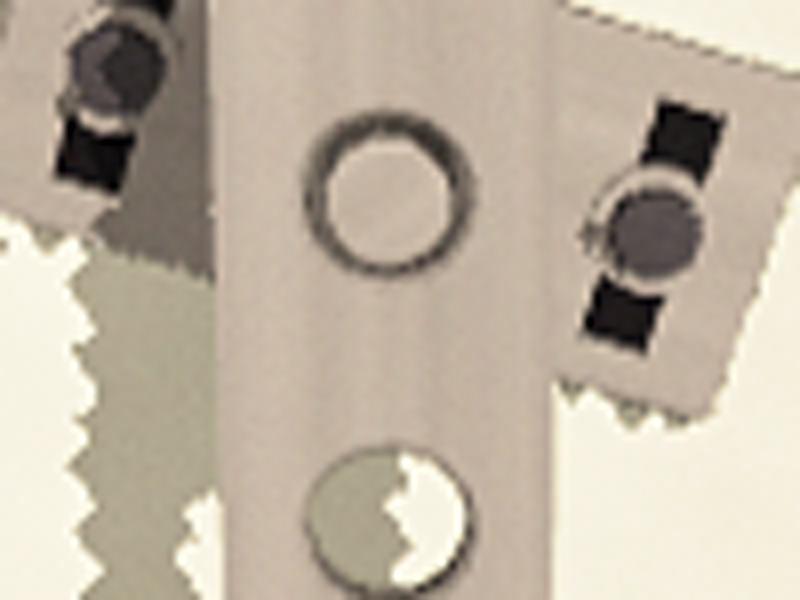

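```bash
python3 - <<'E'
from kin import *
import pickle
m=pickle.load(open("pics/w8_wrist.pkl","rb"))[0]
P=lambda u,v:(265+u/8,190+v/8)
pg=atz(m,*P(389,203),176.5); st=.093
e=np.array([np.cos(C[2]+.4566-.4117),np.sin(C[2]+.4566-.4117)]);n=np.array([-e[1],e[0]])
ho=atz(m,*P(389,194.5),168+106.5*np.sin(st)+2*np.cos(st))
d=ho[:2]-pg[:2]; print("hole minus peg",d@e,d@n,"expected for top face",106.5*np.cos(st)-2*np.sin(st)-106.5)
E
python3 t.py|tail -4
```

```text
hole minus peg -1.3103197931905315 -0.0029189607911519998 expected for top face -0.6459593945306068
[2.0, -0.1, -4.1] -0.0 (0.4565976196748695, np.float64(-0.4116768697194737), 0.12)
[1.1, -0.1, -1.2] -0.0 (0.4565976196748695, np.float64(-0.4116768697194737), 0.1)
[-0.9, -0.1, 6.2] -0.0 (0.4565976196748695, np.float64(-0.4116768697194737), 0.05)
[-2.5, -0.1, 13.7] -0.0 (0.4565976196748695, np.float64(-0.4116768697194737), 0)
```

>>> move_arm([
  [[-0.7,0,0],0,0.05],
  [[-0.9,0,1],0,0.05],
  [[-1.2,0,2],0,0.05],
  [[-1.4,0,3],0,0.05],
  [[-1.4,0,3],0,0.05],
])

```text
time_s: 10.6
eef_pos: [594.7, 95.6, 261.6]
ee_rot: [-0.0, 0.282, 0.96, -0.0]
force: [1.3, -2.5, 1.1]
grip_width: 0.189
```

```bash
python3 snap.py w9 wrist;  python3 -c "
import cv2
b=cv2.imread('pics/w9_wrist.png')[190:265,265:365]
cv2.imwrite('pics/w9zz.png',cv2.resize(b,None,fx=8,fy=8,interpolation=cv2.INTER_CUBIC))"; python3 t.py|tail -4
```

```text
wrist [594.65888873  95.64580009 261.62152843] 10.65 0.191 [ 2.55494415 -1.16160879  1.68242744]
[3.4, -0.1, -7.1] -0.0 (0.4565976196748695, np.float64(-0.4116768697194737), 0.12)
[2.5, -0.1, -4.2] -0.0 (0.4565976196748695, np.float64(-0.4116768697194737), 0.1)
[0.5, -0.1, 3.2] -0.0 (0.4565976196748695, np.float64(-0.4116768697194737), 0.05)
[-1.1, -0.1, 10.6] -0.0 (0.4565976196748695, np.float64(-0.4116768697194737), 0)
```

View pics/w9zz.png

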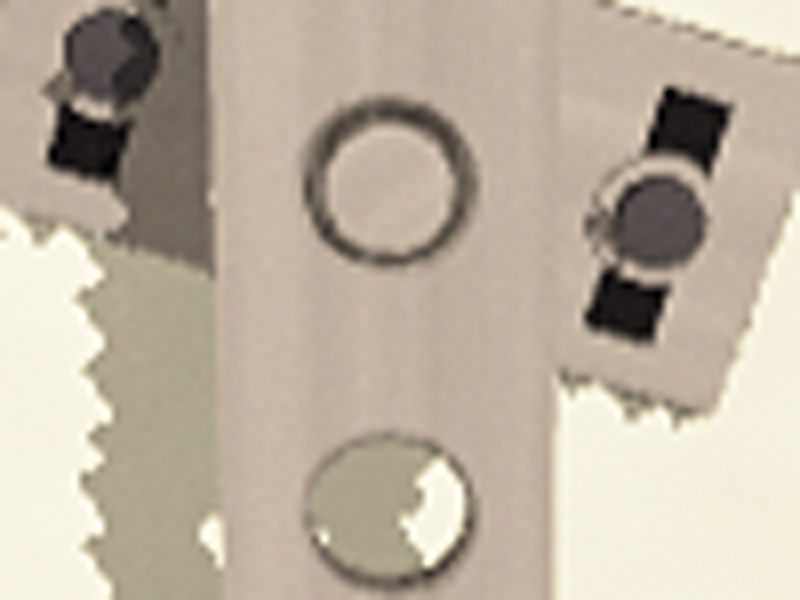

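>>> move_arm([
  [[0,0,1],0,0.05],
  [[-0.2,0,2],0,0.05],
  [[-0.4,0,3.2],0,0.05],
  [[-0.4,0,3.2],0,0.05],
])

```text
time_s: 11.15
eef_pos: [595.0, 95.4, 258.3]
ee_rot: [-0.0, 0.282, 0.96, 0.0]
force: [2.1, -1.5, 0.2]
grip_width: 0.191
```

```bash
python3 snap.py w10 wrist side;  python3 -c "
import cv2
b=cv2.imread('pics/w10_wrist.png')[170:245,265:365]
b=cv2.resize(b,None,fx=4,fy=4,interpolation=cv2.INTER_CUBIC)
a=cv2.imread('pics/w10_side.png')[180:330,200:300]
a=cv2.resize(a,None,fx=4,fy=4,interpolation=cv2.INTER_CUBIC)
import numpy as np
b=np.vstack([b,np.zeros((300,400,3),np.uint8)])
cv2.imwrite('pics/w10z.png',np.hstack([b,a]))"; python3 t.py|tail -2
```

```text
wrist [595.00436825  95.47114988 258.43029943] 11.2 0.189 [ 1.63625804 -1.71188899 -0.1327409 ]
side [594.99534664  95.46415337 258.42879895] 11.25 0.191 [ 1.46518198 -2.21948278  1.49500018]
[0.9, -0.2, -0.0] -0.0 (0.4565976196748695, np.float64(-0.4116768697194737), 0.05)
[-0.7, -0.2, 7.4] -0.0 (0.4565976196748695, np.float64(-0.4116768697194737), 0)
```

View pics/w10z.png

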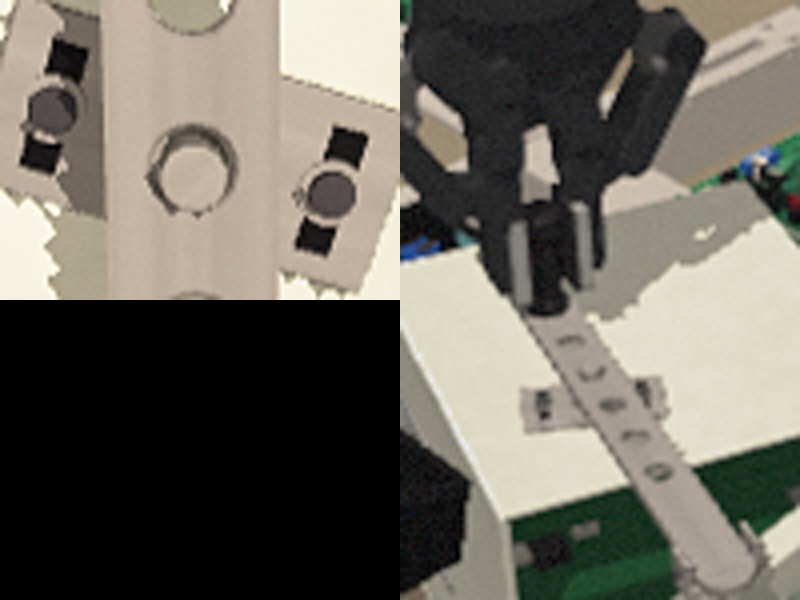

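>>> move_arm([
  [[-0.4,0.2,0],0,0.05],
  [[-0.8,0.3,0],0,0.05],
  [[-1,0.3,1],0,0.05],
  [[-1.3,0.3,2],0,0.05],
  [[-1.6,0.3,3.2],0,0.05],
  [[-1.6,0.3,3.2],0,0.05],
])

```text
time_s: 12.0
eef_pos: [596.5, 94.8, 255.1]
ee_rot: [-0.0, 0.282, 0.96, -0.0]
force: [0.8, -1.3, 1.2]
grip_width: 0.19
```

```bash
python3 snap.py w11 wrist;  python3 -c "
import cv2
b=cv2.imread('pics/w11_wrist.png')[160:235,265:365]
b=cv2.resize(b,None,fx=6,fy=6,interpolation=cv2.INTER_CUBIC)
cv2.imwrite('pics/w11z.png',b)"; python3 t.py|tail -2
```

```text
wrist [596.51192165  94.82695875 255.21480528] 12.05 0.188 [ 1.77180027 -0.89240344  0.56983231]
[2.5, -0.5, -3.2] -0.0 (0.4565976196748695, np.float64(-0.4116768697194737), 0.05)
[0.9, -0.5, 4.2] -0.0 (0.4565976196748695, np.float64(-0.4116768697194737), 0)
```

View pics/w11z.png

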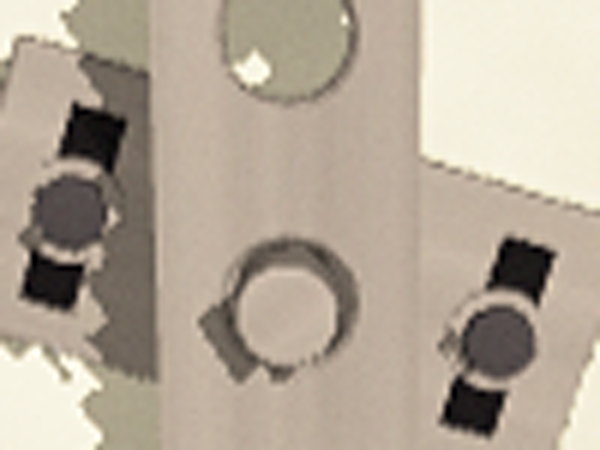

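The peg now sticks up through hole 4 at (313,213) and throws its shadow on the bar, with no contact force. I lower the rest of the way.

>>> move_arm([
  [[-0.3,0,1],0,0.05],
  [[-0.6,-0.1,2],0,0.05],
  [[-0.8,-0.1,3],0,0.05],
  [[-1,-0.1,3.8],0,0.05],
  [[-1,-0.1,3.8],0,0.05],
])

```text
time_s: 12.68
eef_pos: [597.4, 94.2, 251.5]
ee_rot: [0.0, 0.282, 0.96, 0.0]
force: [1.0, -1.2, 1.2]
grip_width: 0.185
```

```bash
python3 snap.py w12 wrist side;  python3 -c "
import cv2
b=cv2.imread('pics/w12_wrist.png')[150:225,265:365]
b=cv2.resize(b,None,fx=4,fy=4,interpolation=cv2.INTER_CUBIC)
a=cv2.imread('pics/w12_side.png')[180:330,200:300]
a=cv2.resize(a,None,fx=4,fy=4,interpolation=cv2.INTER_CUBIC)
import numpy as np
b=np.vstack([b,np.zeros((300,400,3),np.uint8)])
cv2.imwrite('pics/w12z.png',np.hstack([b,a]))"; python3 t.py|tail -2
```

```text
wrist [597.33718922  94.18367729 251.60479694] 12.72 0.189 [1.45394456 0.50391645 1.84764068]
side [597.36266085  94.19059814 251.62091553] 12.78 0.188 [ 1.16241279 -0.49237815  0.60104612]
[3.6, -0.4, -6.8] -0.0 (0.4565976196748695, np.float64(-0.4116768697194737), 0.05)
[2.0, -0.4, 0.6] -0.0 (0.4565976196748695, np.float64(-0.4116768697194737), 0)
```

View pics/w12z.png

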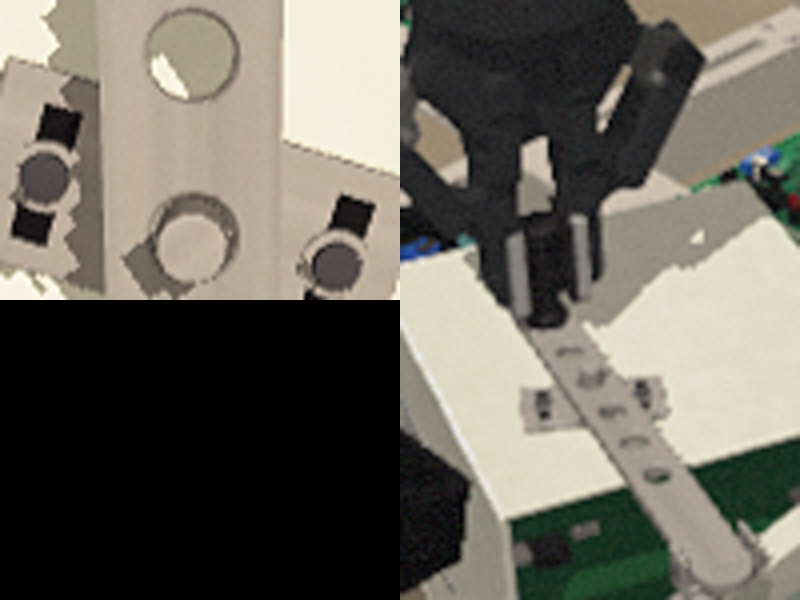

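>>> move_arm([
  [[0,0,0.5],0,0.05],
  [[0,0,0.5],0,0.05],
  [[0,0,0.5],0,0.22],
  [[0,0,0.5],0,0.25],
  [[0,0,0.5],0,0.3],
  [[0,0,0.5],0,0.4],
  [[0,0,0.5],0,0.5],
  [[0,0,0.5],0,0.5],
])

```text
time_s: 13.78
eef_pos: [597.3, 94.2, 251.0]
ee_rot: [-0.0, 0.281, 0.96, -0.0]
force: [0.1, 1.1, -1.2]
grip_width: 0.5
```

```bash
python3 snap.py w13 wrist
```

```text
wrist [597.3245054   94.17149473 250.99646923] 13.82 0.502 [ 0.00542361  0.40250043 -0.5540509 ]
```

View pics/w13_wrist.png

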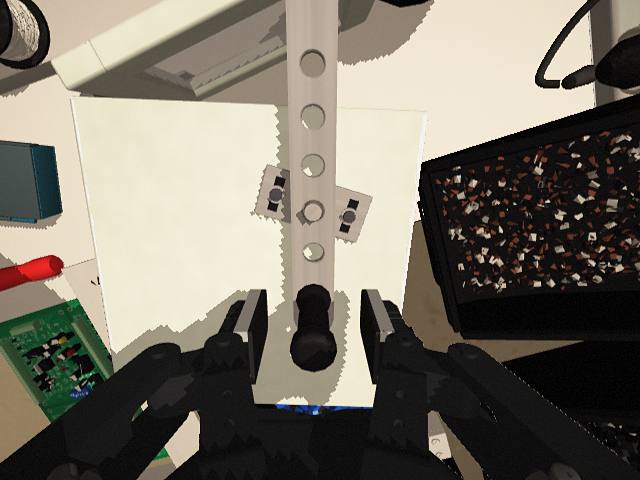

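The fingers are open, the bar lies still with the peg up through hole 4 at (313,211), and the door stays ajar. I rise straight up and check from three cameras.

>>> move_arm([
  [[0,0,-10],0,0.5],
  [[0,0,-25],0,0.5],
  [[0,0,-45],0,0.5],
  [[0,0,-65],0,0.6],
  [[0,0,-80],0,1],
  [[0,0,-80],0,1],
  [[0,0,-80],0,1],
  [[0,0,-80],0,1],
])

```text
time_s: 14.82
eef_pos: [597.2, 94.2, 330.2]
ee_rot: [-0.001, 0.282, 0.96, -0.0]
force: [-0.4, 0.2, -0.1]
grip_width: 1.0
```

```bash
python3 snap.py w14 wrist side scene
```

```text
wrist [597.23484573  94.16875857 330.32984578] 14.88 1.0 [ 0.01213751 -0.9472937   0.38137379]
side [597.2780573   94.16223952 330.46972393] 14.93 0.999 [0.41727306 0.29670843 0.06292248]
scene [597.29490642  94.18237592 330.6231352 ] 14.97 0.999 [-0.15764648 -0.66604395 -0.04148249]
```

View pics/w14_wrist.png

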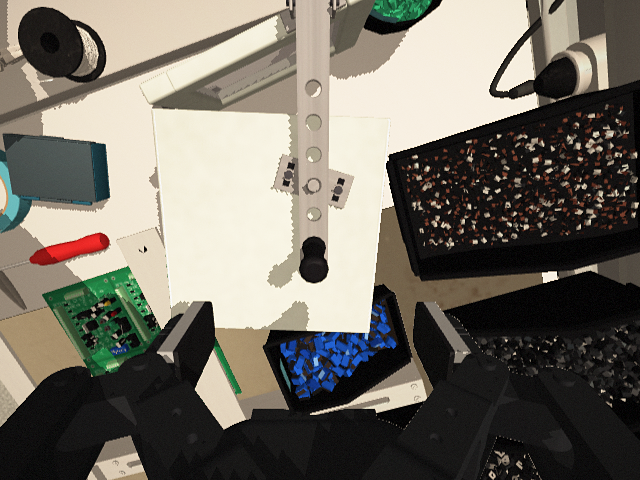

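View pics/w14_side.png

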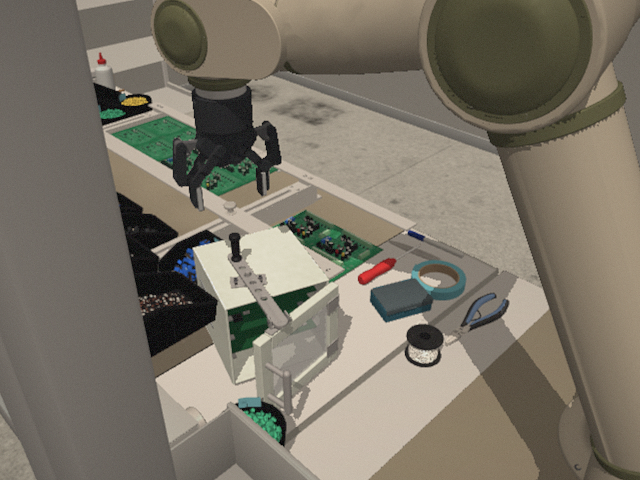

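The wrist view shows the peg in hole 4 at (314,185). The side view shows the door ajar, the bar flat, and the case at (400,298) and screwdriver at (377,270) where they were. I'll check the bar's height by depth, and the case and screwdriver by comparing pictures.

```bash
python3 - <<'E'
from kin import *
import pickle
m,d,s=pickle.load(open("pics/w14_wrist.pkl","rb"))
for u,v in[(314,60),(314,70),(314,105),(314,139),(314,170),(314,200),(314,226),(230,200)]: print((u,v),back(m,u,v,np.median(d[v-1:v+2,u-1:u+2])).round(1))
print("peg",atz(m,314.3,185,176.5))
a=cv2.imread("pics/side0.png");b=cv2.imread("pics/w14_side.png")
for n,(x0,y0,x1,y1) in dict(case=(365,278,436,325),driver=(352,252,400,288)).items():
    print(n,cv2.minMaxLoc(cv2.matchTemplate(b,a[y0:y1,x0:x1],cv2.TM_CCOEFF_NORMED))[1::2],(x0,y0))
E
```

```text
(314, 60) [496.4 159.7 169.8]
(314, 70) [500.9 156.7 169.4]
(314, 105) [517.7 146.  169.5]
(314, 139) [534.9 134.9 169.5]
(314, 170) [551.5 124.3 169.5]
(314, 200) [568.4 113.4 169.2]
(314, 226) [583.8 103.5 169.3]
(230, 200) [537.9  61.6 157. ]
peg [559.04202931 119.64765481 176.5       ]
case (0.9579275250434875, (365, 278)) (365, 278)
driver (0.894475519657135, (352, 252)) (352, 252)
```

The bar is level along its whole length at z ≈ 169.5, and the bench items are unmoved. I hand in.

```bash
python3 -c "
from rig import ctrl
print(ctrl.finish_job())"
```

```text
the job is handed in; nothing more can be done
None
```

The door is propped ajar: the stay bar's fourth hole is over the peg, the bar lies flat, and I let go and backed the arm away. I handed the job in at about 15 s of the 64 s allowed.

**How it went:** I gripped the knob, lifted the bar and swung it over while pushing the door to about 0.46 rad (my calculated figure). I then lowered hole 4 onto the peg in small steps, correcting by under 1 mm from the wrist camera. Sensed forces stayed below about 3 N during the lowering. The highest reading was about 7 N, when I first lifted the bar.

**Last checks, with the arm clear:**
- **Peg:** it shows up through hole 4.
- **Bar:** the top face reads 169.2–169.8 mm along its whole length, so it lies level on the collar.
- **Door:** it still stood ajar about a second after I opened the fingers.
- **Tip case and screwdriver:** a picture match against the start puts both at the same pixels.

**Disagreements:**
- The fixed cameras and the wrist camera put the peg 1–2 mm apart, so I used the wrist view.
- The grip closed to about 16 mm, not the 13 mm given for the knob's post, so the pads may have touched its head. It held without slipping.

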